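# Clamp an inkstone blank on the carving board

### The job

Clamp the inkstone blank for carving: flip the red cam lever over to its other side to free the blue sliding jaw, push the jaw along its track until the stone sits squarely against the wooden fence with no slack left between jaw, stone and fence, then flip the lever back to where it leaned at first so that the jaw is locked. Do not ram the stone, and leave the mallet, chisel, tin and rubbing block where they lie.

Things in the scene. Friction and masses are not known exactly. Their poses are not given: they have to be found in the camera images.
- board: Pale wooden carving board fixed to the bench, 220 (x) x 350 (y) x 18 (z) mm. Origin: centre of its underside. Its +x points away from the robot, +y along the track from the sliding jaw to the fence, z up. An aluminium track, flush with the top, runs along y at x = 0. All other parts of the clamp share the directions of these axes.
- fence_face (a point): Foot of the middle of the fence's stone-side face, on the board's top (18 mm above the bench). The fence is a dark wooden bar, 130 mm long in x, 22 mm thick, 30 mm tall, fixed on the board; this face looks to the board's -y. Axes as the board's.
- jaw: Blue metal jaw sliding along the board's y. Origin: foot of the middle of its clamping face (looks to +y, 120 mm wide, 31 tall), on the board's top. Behind it: carriage 56 wide, 11 tall; two cheeks, 33 tall, 36 wide, at y -33 to -67 mm; an upright push plate 70 wide, 47 tall, at y -100 to -110 mm. Freed it slides with 2 to 4 N, plus 4 to 6 N to move the stone; locked it does not slide.
- push_plate (a point): Middle of the top edge of the push plate's rear face (the face looks to -y), on the jaw, 47 mm above the board's top. Push here towards +y to close the jaw.
- lever_pivot (a point): The lever's pivot axis, which runs along the board's y, 18 mm above the board's top and 50 mm behind the clamping face. It moves with the jaw.
- lever_knob (a point): Centre of the round black knob (24 mm across) at the end of the red cam lever, 90 mm from the pivot. The lever is a bar 14 mm wide in y and 11 mm thick, straight from the pivot to the knob. It swings in the board's x-z plane.
- lever (a joint): Angle of the cam lever (rad), -0.75 to 0.75, 0 upright. Positive: leaning to the board's +x, away from the robot: jaw locked (it starts so, at 0.62 or more). Negative: leaning to -x, towards the robot: jaw free. It stays on the side where it is left.
- stone: Inkstone blank, a grey slate slab 120 (x) x 90 (y) x 24 (z) mm, 0.7 kg, with a round dark pool and carved scrolls on its top; loose on the board between jaw and fence. Origin: centre of its underside. Its 120 mm long sides (its own +y and -y faces) go against fence and jaw.
- mallet: Carver's mallet lying on the bench: dark head 52 x 85 x 64 mm, wooden handle 24 mm thick. Bystander.
- chisel: Chisel lying on the bench, 240 mm long, wooden handle 20 mm thick. Bystander.
- tin: Closed tin with a green band, 56 mm across, 70 mm tall. Origin: centre of its underside. Bystander.
- rubbing_block: Brown rubbing block, 90 x 50 x 28 mm. Origin: centre of its underside. Bystander.
There are look-alikes about, which are no part of the job. There is more than one size of the stone; the one meant has the size given above.

How it is judged (in metres and radians):
On the way, in this order (a step that is already met when the one before it is completed fails the run):
1. the lever is flipped over to the free side (leaning towards the robot by more than 0.4 rad) (value of joint lever below -0.4 rad), for 0.2 s.
2. with the lever still on the free side, the jaw has pushed the stone up against the fence (slack below 2.5 mm in all) (value of joint lever below -0.3 rad and y of jaw in the frame of fence_face above -0.0925 m and y of stone in the frame of fence_face above -0.0475 m and angle between the y axis of stone and the y axis of board, either way round below 0.04 rad), for 0.2 s.
At the end, for the whole second after the job is handed in: Lever more than 0.5 rad over to the locked side (away from the robot); jaw face within 92.5 mm of the fence; stone flat, at rest, between them, its centre within 47.5 mm of the fence face and 40 mm of the fence's middle, square within 0.04 rad (value of joint lever above 0.5 rad and y of jaw in the frame of fence_face above -0.0925 m and y of stone in the frame of fence_face between -0.0475 and -0.042 m and x of stone in the frame of fence_face between -0.04 and 0.04 m and angle between the y axis of stone and the y axis of board, either way round below 0.04 rad and angle between stone's own z axis and vertical below 0.05 rad and linear speed of each of stone, jaw below 0.01 m/s); the robot touches nothing.
It fails at once if the jaw is rammed into the stone (more than 60 N) (contact force between jaw and stone above 60 N).
It fails at once if the mallet, chisel, tin or rubbing block is moved by more than 30 mm (distance of any of mallet, chisel, tin, rubbing_block from where it was at the start of the episode above 0.03 m).
It also fails if it takes over 61 s, if anything falls off the work surface, if the arm or the gripper's body presses on something with over 40 N, if the wrist force passes 120 N, or if a joint passes its speed limit or range.

### The arm

A 6-joint arm with a two-finger parallel gripper is mounted at the origin on the work surface. World frame = base frame: x ahead of the robot, y to its left, z up, the work surface at z = 0. Lengths are in mm, angles in rad, forces in N, time in s.
With the tool pointing down it reaches from about 375 to 900 mm from the base axis. Payload 3.1 kg.
Tool frame: the origin (TCP) lies on the centre line of the jaws, within the pads' length; the fingertips stand 14 mm ahead of it and the grasp point (between the pads) lies 5 mm behind it; z points along the fingers, y is the line along which they close (so a half turn about z gives the same grasp; the last joint's range is limited). The gripper opens to 85 mm and grips with 20 to 120 N. Pads are 22 mm wide; open, the fingers measure 114 mm over their backs; the gripper's body (76 mm by 85 mm) begins 54 mm behind the grasp point. The pads swing forward as they close: fully open they stand 13 mm farther back than shut.
Start: joints at [1.161, 0.527, 1.433, -0, 1.181, -0.178], TCP at [142.933, 608.414, 245.31] pointing down, gripper open.
Joint ranges: [-3.08, 3.08], [-0.75, 2.2], [0.22, 2.44], [-1.43, 4.57], [0, 2.65], [-2.85, 2.85]. Speed limits (rad/s): [2.79, 2.79, 3.14, 3.14, 3.14, 3.14].

### API

Orientations are given as a rotation vector (axis times angle).
In Python, from workcell import r gives the robot as it stands.
- The arm moves only by the tool send_rows, never from a script. Its argument "rows" is a list of rows, each an object of numbers: "tx", "ty", "tz": the shift along the tool's x, y, z in mm; "rx", "ry", "rz": the turn, a rotation vector about the tool's x, y, z in degrees. A call has 1 to 12 rows; each row is the pose to reach, as a shift and turn from the pose commanded when the call began, along the tool's axes at that moment; what a row does not reach only later rows make up. A row lasts 1/12 s, in which the tool goes at most 41.7 mm and 7.16 degrees, less where a joint would pass 70% of its speed; a pose out of reach is approached as far as the arm can. A call with a gripper value outside its range is refused whole. "fingers" is the finger opening in mm, from 0 to 85.4, set as the call begins (left out, the last holds). The fingers move at their own pace and stop on an object; "force" is the grip in N (left out, the last holds). Time passes only in rows, so rows that repeat a pose let the fingers close. It gives the time, the measured TCP pose, the force, the opening and the grip force at its end, in the units of the state.
- r.observe(): the state, without advancing time (a new reading comes with each control period).
- r.get_image(name): name is "scene" or "top" or "wrist"; returns the picture (480x640x3 uint8, red, green, blue); there is no depth.
- r.camera_model(name): a dict with "mtx" (3x3 intrinsics, pixels), "origin" and "orientation" of the camera in the world. Camera axes: x right, y up, looking along -z (the intrinsics and any distortion apply to the point x, -y, -z); pixel columns grow to the right and rows downward; lengths in mm; the calibration is good to about 2 mm. A picture is of the moment at which its call begins: read the wrist's pose just before it. camera_model takes no time and is no camera call; for the wrist camera it gives the pose at the moment of the call.
- r.sign_off(): hands the job in; it is judged then, once.
Trained networks look in the newest picture that a camera, given by its name, has taken for a name from the list of things; names that differ only in an ending like _2 or _b are one class to them, and where a whole thing is asked for, a point or a joint stands for the part that bears it (a point fixed in the world has none). Each returns a list of dicts, best first, with "confidence" (0 to 1); they miss things now and then, are a little off and sometimes report something else, mostly with a low value. They report only what shows in the picture. A call takes as long as a camera call. They do not tell look-alikes from the thing itself.
- r.trace(camera, query): "pixels" (480x640 bool, what is visible of it) and "box" ([left, top, width, height] in pixels, round what is visible of it).
- r.place_of(camera, query): "location" ([column, row] in pixels: a listed point, or the origin of a listed thing).
The state is a dict: "t": time; "joints": joint angles; "joint_vel": joint speeds; "joint_efforts": joint torques, N m; "position": TCP position; "tool_rot": TCP orientation; "wrist_force": force on the tool from outside, world axes, zero at the start; "ft_torque": the same for the moment, N m; "opening": opening from 0.0 (shut) to 1.0 (fully open); "finger_force": force on a finger pad.
Only numpy, scipy, OpenCV 4.12 (cv2) and the standard library are available. Lean on these libraries where they do the work, as an engineer would, in place of code of your own. Each camera call takes 0.05 s, during which the arm holds its last target. There are 200 camera calls.

## Working session

There is one attempt and no reset: what is moved stays moved. The work goes in short steps, Python scripts to look and compute and a tool call to move; the robot and the scene stay as the last step left them, time stands still between calls to the robot, and variables do not carry over. Pictures are saved under pics/ and viewed, at most 13 in all, crops included, and the job is handed in when it is done.

Besides the shell and the picture viewer there is one more tool, called after "Call:" as name(argument=value, ...), one argument or row to a line, values as JSON. send_rows: Moves the arm, as the interface text tells. Its arguments: {"type":"object","properties":{"rows":{"type":"array","items":{"type":"object","properties":{"tx":{"type":"number"},"ty":{"type":"number"},"tz":{"type":"number"},"rx":{"type":"number"},"ry":{"type":"number"},"rz":{"type":"number"}}}},"fingers":{"type":"number"},"force":{"type":"number"}},"required":["rows"]}

```bash
mkdir -p pics; cat > h.py <<'E'
import numpy as np,cv2
from scipy.spatial.transform import Rotation as R
from workcell import r
def cam(n):
    m=r.camera_model(n);o=np.array(m['orientation'],float)
    Rm=o if o.shape==(3,3) else R.from_rotvec(o).as_matrix()
    return np.array(m['mtx'],float),np.array(m['origin'],float),Rm,m
def ray(n,p):
    K,o,Rm,m=cam(n);v=np.linalg.inv(K)@[p[0],p[1],1];return o,Rm@(v*[1,-1,-1])
def at_z(n,p,z):
    o,d=ray(n,p);return o+d*(z-o[2])/d[2]
def save(n,f):
    im=r.get_image(n);cv2.imwrite('pics/'+f,im[:,:,::-1]);return im
def proj(n,P):
    K,o,Rm,m=cam(n);c=(Rm.T@(np.array(P)-o))*[1,-1,-1];q=K@c;return q[:2]/q[2]
E
python3 - <<'E'
from h import *
print(r.observe())
a=save('scene','s0.png');b=save('top','t0.png')
for n in('scene','top'):
    m=r.camera_model(n);print(n,m)
    for q in ['board','fence_face','jaw','push_plate','lever_pivot','lever_knob','stone','mallet','chisel','tin','rubbing_block']:
        print(q,[(np.round(d['location']).tolist(),round(d['confidence'],2)) for d in r.place_of(n,q)[:3]])
E
```

```text
{'t': 0.0, 'joints': array([ 1.16148853e+00,  5.28483819e-01,  1.43391921e+00, -2.75879646e-06,
        1.18143504e+00, -1.78471538e-01]), 'joint_vel': array([-0.00021085,  0.00073394, -0.00124374, -0.0025164 ,  0.00157188,
       -0.00038887]), 'joint_efforts': array([-8.16215925e-05, -4.42343938e+01, -1.78028691e+01, -3.70298567e-04,
        8.33933096e-03, -1.57092813e-05]), 'position': array([142.66419131, 607.77505682, 244.31738923]), 'tool_rot': array([-0.36171576, -3.12004545,  0.00337633]), 'wrist_force': array([0.2661093 , 0.9610122 , 0.19624079]), 'ft_torque': array([-0.00303694, -0.03709239,  0.014801  ]), 'finger_force': 0.0, 'opening': 1.0017890263630818}
scene {'mtx': array([[499.62109291,   0.        , 315.54731306],
       [  0.        , 499.62109291, 238.80984056],
       [  0.        ,   0.        ,   1.        ]]), 'origin': array([983.46188106, 510.57180369, 988.0168544 ]), 'orientation': array([0.25353435, 0.6825791 , 2.33577493])}
board [([298.0, 209.0], 0.83)]
fence_face [([328.0, 252.0], 0.74)]
jaw [([296.0, 205.0], 0.82), ([264.0, 176.0], 0.51)]
push_plate [(
[... 386 characters left out ...]
8,   0.        , 313.31228522],
       [  0.        , 504.23844668, 241.10071043],
       [  0.        ,   0.        ,   1.        ]]), 'origin': array([ 417.204907  ,   92.55409014, 1160.62882727]), 'orientation': array([ 0.13884832, -0.12105319, -1.53822864])}
board [([384.0, 275.0], 0.78)]
fence_face [([320.0, 259.0], 0.79)]
jaw [([389.0, 276.0], 0.69)]
push_plate [([441.0, 285.0], 0.9)]
lever_pivot [([411.0, 279.0], 0.9), ([332.0, 334.0], 0.43)]
lever_knob [([422.0, 252.0], 0.62)]
stone [([219.0, 350.0], 0.95), ([358.0, 265.0], 0.76), ([390.0, 153.0], 0.69)]
mallet [([266.0, 241.0], 0.63)]
chisel [([333.0, 333.0], 0.81)]
tin [([366.0, 202.0], 0.59)]
rubbing_block [([451.0, 217.0], 0.86)]
```

```bash
python3 - <<'E'
from h import *
a=cv2.imread('pics/t0.png')[130:390,170:530];cv2.imwrite('pics/t0c.png',cv2.resize(a,None,fx=2.2,fy=2.2,interpolation=cv2.INTER_CUBIC))
for n,L in (('top',dict(fence=(320,259,18),jaw=(389,276,18),plate=(441,285,65),piv=(411,279,36),knob=(422,252,103),board=(384,275,0),stone=(358,265,18),block=(451,217,0),tin=(366,202,0))),('scene',dict(fence=(328,252,18),jaw=(296,205,18),plate=(269,160,65),piv=(285,183,36),knob=(267,175,103),stone=(309,222,18),board=(298,209,0)))):
    for k,v in L.items(): print(n,k,at_z(n,v[:2],v[2]).round())
E
```

```text
top fence [568.  92.  18.]
top jaw [533. -66.  18.]
top plate [ 512. -172.   65.]
top piv [ 526. -112.   36.]
top knob [ 577. -123.  103.]
top board [537. -57.   0.]
top stone [556.   5.  18.]
top block [ 678. -213.    0.]
top tin [709. -13.   0.]
scene fence [579.  91.  18.]
scene jaw [548. -58.  18.]
scene plate [ 530. -178.   65.]
scene piv [ 533. -116.   36.]
scene knob [ 581. -117.  103.]
scene stone [557.  -0.  18.]
scene board [544. -56.   0.]
```

View pics/t0c.png

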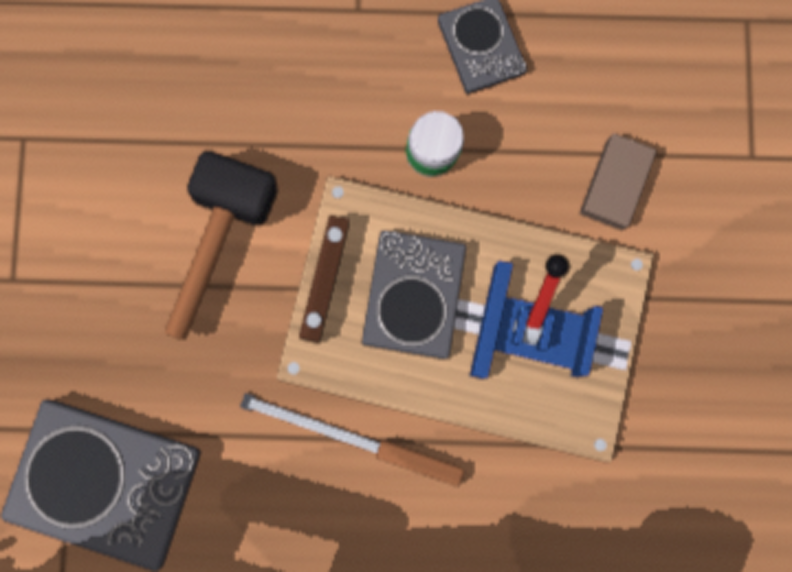

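View pics/s0.png

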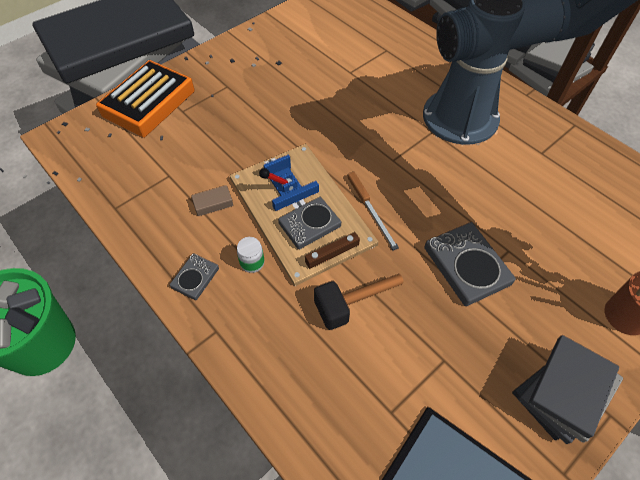

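The top view shows three look-alike stones: the big one at top px (219,350), the small one at (390,153), and the one on the board at (358,265). The board stone fits 120x90 and is the one meant. The lever knob is at (422,252) leaning away from the robot, and the mallet, chisel, tin and block all lie off the board.

```bash
python3 - <<'E'
from h import *
T=np.array([(330,178),(655,253),(615,460),(278,380)])/2.2+[170,130]
S=[(296,284),(232,179),(305,146),(378,243)]
for t,s in zip(T,S): print(at_z('top',t,18).round(),at_z('scene',s,18).round())
P=np.array([at_z('top',t,18)[:2] for t in T]);c=P.mean(0);v=P[0]+P[3]-P[1]-P[2]
yaw=np.arctan2(v[1],v[0])-np.pi/2;print(c,np.degrees(yaw),np.linalg.norm(P[0]-P[1]),np.linalg.norm(P[0]-P[3]))
def tri(a,b):
    o1,d1=ray('top',a);o2,d2=ray('scene',b);A=np.c_[d1,-d2];s=np.linalg.lstsq(A,o2-o1,rcond=None)[0]
    p,q=o1+d1*s[0],o2+d2*s[1];return (p+q)/2,np.linalg.norm(p-q)
B=R.from_euler('z',yaw).as_matrix()[:2,:2]
for n,a,b in [('knob',np.array((557,266))/2.2+[170,130],(265,173)),('plate',(441,285),(269,160)),('jaw',(389,276),(296,205)),('fence',(320,259),(328,252)),('piv',(411,279),(285,183))]:
    p,e=tri(a,b);print(n,p.round(),round(e,1),(B.T@(p[:2]-c)).round())
o=r.observe();M=R.from_rotvec(o['tool_rot']).as_matrix();print(M.round(3))
# desired
Md=np.c_[[*(-B[:,0]),0],[*B[:,1],0],[0,0,-1]]
print('turn',np.degrees(R.from_matrix(M.T@Md).as_rotvec()))
E
```

```text
[680.  95.  18.] [686. 104.  18.]
[ 609. -245.   18.] [ 615. -226.   18.]
[ 397. -200.   18.] [ 407. -188.   18.]
[467. 142.  18.] [478. 149.  18.]
[538.2263512 -52.0174923] -11.658330512419495 347.3538966561459 218.41820443444558
knob [ 580. -126.  102.] 0.1 [ 56. -64.]
plate [ 519. -182.   50.] 16.5 [   7. -131.]
jaw [537. -70.  -5.] 3.7 [  2. -18.]
fence [572.  89.   6.] 8.3 [  4. 145.]
piv [ 529. -116.   31.] 7.6 [  4. -64.]
[[-0.973  0.229  0.   ]
 [ 0.229  0.973  0.   ]
 [-0.     0.    -1.   ]]
turn [ 2.96766214e-03  1.46879978e-04 -1.56549273e+00]
```

Call:
send_rows(
  rows=[
    {"tx": -25, "ty": -26},
    {"tx": -52, "ty": -55},
    {"tx": -78, "ty": -82},
    {"tx": -104, "ty": -110},
    {"tx": -130, "ty": -137},
    {"tx": -156, "ty": -165},
    {"tx": -182, "ty": -192},
    {"tx": -208, "ty": -220},
    {"tx": -234, "ty": -247},
    {"tx": -260, "ty": -275},
    {"tx": -285, "ty": -301},
    {"tx": -285, "ty": -301},
  ],
  fingers=0,
  force=60,
)

```text
invalid input at $.rows[0]: expected keys tx, ty, tz, rx, ry, rz
```

Call:
send_rows(
  rows=[
    {"tx": -25, "ty": -26, "tz": 0, "rx": 0, "ry": 0, "rz": 0},
    {"tx": -52, "ty": -55, "tz": 0, "rx": 0, "ry": 0, "rz": 0},
    {"tx": -78, "ty": -82, "tz": 0, "rx": 0, "ry": 0, "rz": 0},
    {"tx": -104, "ty": -110, "tz": 0, "rx": 0, "ry": 0, "rz": 0},
    {"tx": -130, "ty": -137, "tz": 0, "rx": 0, "ry": 0, "rz": 0},
    {"tx": -156, "ty": -165, "tz": 0, "rx": 0, "ry": 0, "rz": 0},
    {"tx": -182, "ty": -192, "tz": 0, "rx": 0, "ry": 0, "rz": 0},
    {"tx": -208, "ty": -220, "tz": 0, "rx": 0, "ry": 0, "rz": 0},
    {"tx": -234, "ty": -247, "tz": 0, "rx": 0, "ry": 0, "rz": 0},
    {"tx": -260, "ty": -275, "tz": 0, "rx": 0, "ry": 0, "rz": 0},
    {"tx": -285, "ty": -301, "tz": 0, "rx": 0, "ry": 0, "rz": 0},
    {"tx": -285, "ty": -301, "tz": 0, "rx": 0, "ry": 0, "rz": 0},
  ],
  fingers=0,
  force=60,
)

```text
t: 2.2
position: [355.2, 246.1, 245.7]
tool_rot: [0.372, 3.116, -0.002]
wrist_force: [0.2, -0.0, 0.2]
opening: -0.001
finger_force: 0.0
```

Call:
send_rows(
  rows=[
    {"tx": -25, "ty": -26, "tz": 0, "rx": 0, "ry": 0, "rz": -1.6},
    {"tx": -52, "ty": -55, "tz": 0, "rx": 0, "ry": 0, "rz": -1.6},
    {"tx": -78, "ty": -82, "tz": 0, "rx": 0, "ry": 0, "rz": -1.6},
    {"tx": -104, "ty": -110, "tz": 0, "rx": 0, "ry": 0, "rz": -1.6},
    {"tx": -130, "ty": -137, "tz": 0, "rx": 0, "ry": 0, "rz": -1.6},
    {"tx": -156, "ty": -165, "tz": 0, "rx": 0, "ry": 0, "rz": -1.6},
    {"tx": -182, "ty": -192, "tz": 0, "rx": 0, "ry": 0, "rz": -1.6},
    {"tx": -208, "ty": -220, "tz": 0, "rx": 0, "ry": 0, "rz": -1.6},
    {"tx": -234, "ty": -247, "tz": 0, "rx": 0, "ry": 0, "rz": -1.6},
    {"tx": -260, "ty": -275, "tz": 0, "rx": 0, "ry": 0, "rz": -1.6},
    {"tx": -285, "ty": -301, "tz": -15, "rx": 0, "ry": 0, "rz": -1.6},
    {"tx": -285, "ty": -301, "tz": -15, "rx": 0, "ry": 0, "rz": -1.6},
  ],
)

```text
t: 3.2
position: [565.9, -114.4, 262.7]
tool_rot: [0.324, 3.114, -0.008]
wrist_force: [1.1, 0.2, -0.8]
opening: -0.001
finger_force: 0.0
```

```bash
python3 - <<'E'
from h import *
save('wrist','w1.png')
o=r.observe();print(o['t'],o['position'],o['wrist_force'],R.from_rotvec(o['tool_rot']).as_matrix().round(3))
K,oo,Rm,m=cam('wrist');print(oo,Rm.round(2),K)
for q,z in [('lever_knob',103),('push_plate',65),('lever_pivot',36),('jaw',18),('fence_face',18),('stone',18)]:
    for d in r.place_of('wrist',q)[:2]: print(q,np.round(d['location']),round(d['confidence'],2),at_z('wrist',d['location'],z).round())
E
```

```text
3.25 [ 563.23010399 -111.17733266  261.53756694] [-0.05596118  0.63556045 -0.52365041] [[-0.979  0.205  0.005]
 [ 0.205  0.979 -0.002]
 [-0.006 -0.001 -1.   ]]
[488.99720308 -94.84295623 389.63670095] [[ 0.21 -0.93 -0.29]
 [ 0.98  0.2   0.06]
 [-0.   -0.3   0.95]] [[419.65977704   0.         322.4599392 ]
 [  0.         419.65977704 234.03757866]
 [  0.           0.           1.        ]]
lever_knob [312. 236.] 0.83 [ 574. -118.  103.]
push_plate [237. 151.] 0.66 [ 506. -162.   65.]
lever_pivot [316. 148.] 0.65 [ 517. -102.   36.]
lever_pivot [551. 152.] 0.62 [559.  87.  36.]
jaw [372. 144.] 0.73 [525. -55.  18.]
fence_face [553. 152.] 0.59 [563.  99.  18.]
stone [458. 153.] 0.9 [548.  18.  18.]
stone [450. 306.] 0.3 [693.  -6.  18.]
```

View pics/w1.png

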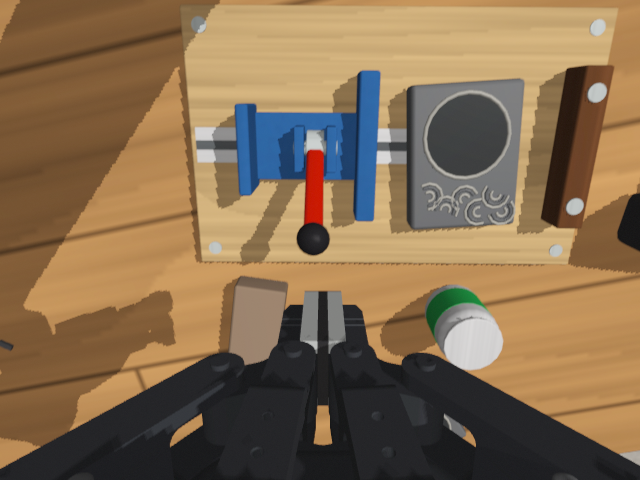

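The wrist view shows the knob at (313,238), the push plate at (245,150), the stone at (465,153) and the closed fingertips at (322,300). I'll go beyond the knob and down.

Call:
send_rows(
  rows=[
    {"tx": -27, "ty": -3, "tz": 0, "rx": 0, "ry": 0, "rz": 0},
    {"tx": -54, "ty": -6, "tz": 0, "rx": 0, "ry": 0, "rz": 0},
    {"tx": -54, "ty": -6, "tz": 20, "rx": 0, "ry": 0, "rz": 0},
    {"tx": -54, "ty": -6, "tz": 50, "rx": 0, "ry": 0, "rz": 0},
    {"tx": -54, "ty": -6, "tz": 80, "rx": 0, "ry": 0, "rz": 0},
    {"tx": -54, "ty": -6, "tz": 110, "rx": 0, "ry": 0, "rz": 0},
    {"tx": -54, "ty": -6, "tz": 140, "rx": 0, "ry": 0, "rz": 0},
    {"tx": -54, "ty": -6, "tz": 158, "rx": 0, "ry": 0, "rz": 0},
    {"tx": -54, "ty": -6, "tz": 158, "rx": 0, "ry": 0, "rz": 0},
    {"tx": -54, "ty": -6, "tz": 158, "rx": 0, "ry": 0, "rz": 0},
  ],
)

```text
t: 4.38
position: [611.0, -123.6, 101.5]
tool_rot: [-0.316, -3.123, -0.001]
wrist_force: [0.6, 0.2, 0.3]
opening: -0.003
finger_force: 0.0
```

```bash
python3 - <<'E'
from h import *
save('wrist','w2.png')
o=r.observe();print(o['t'],o['position'],o['wrist_force'])
for q,z in [('lever_knob',103),('push_plate',65),('lever_pivot',36),('jaw',18),('fence_face',18),('stone',18)]:
    for d in r.place_of('wrist',q)[:2]: print(q,np.round(d['location']),round(d['confidence'],2),at_z('wrist',d['location'],z).round())
E
```

```text
4.4333 [ 612.15980952 -124.22446008  102.92346286] [-0.07841629 -0.58815203  0.22603474]
lever_knob [294. 260.] 0.71 [ 585. -128.  103.]
lever_knob [412.  86.] 0.65 [539. -82. 103.]
push_plate [143.  74.] 0.81 [ 515. -173.   65.]
lever_pivot [308.  84.] 0.58 [ 530. -114.   36.]
jaw [410.  86.] 0.74 [540. -66.  18.]
stone [564. 105.] 0.74 [563.   6.  18.]
```

View pics/w2.png

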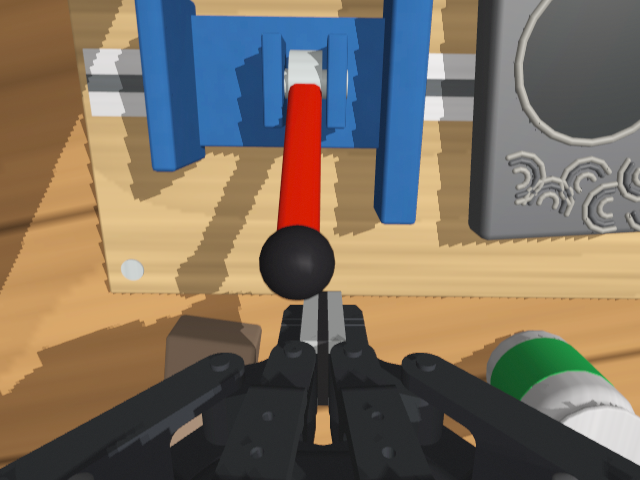

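The knob at (297,262) sits about 9 mm to -y of the fingertips at (322,295). I'll shift over and push the lever.

Call:
send_rows(
  rows=[
    {"tx": -4, "ty": -9, "tz": 0, "rx": 0, "ry": 0, "rz": 0},
    {"tx": -2, "ty": -9, "tz": 0, "rx": 0, "ry": 0, "rz": 0},
    {"tx": 8, "ty": -9, "tz": 0, "rx": 0, "ry": 0, "rz": 0},
    {"tx": 16, "ty": -9, "tz": 0, "rx": 0, "ry": 0, "rz": 0},
    {"tx": 24, "ty": -9, "tz": 0, "rx": 0, "ry": 0, "rz": 0},
    {"tx": 32, "ty": -9, "tz": 0, "rx": 0, "ry": 0, "rz": 0},
    {"tx": 40, "ty": -9, "tz": 0, "rx": 0, "ry": 0, "rz": 0},
    {"tx": 48, "ty": -9, "tz": 0, "rx": 0, "ry": 0, "rz": 0},
    {"tx": 56, "ty": -9, "tz": 0, "rx": 0, "ry": 0, "rz": 0},
    {"tx": 64, "ty": -9, "tz": 0, "rx": 0, "ry": 0, "rz": 0},
  ],
)

```text
t: 5.57
position: [546.0, -120.5, 102.2]
tool_rot: [-0.318, -3.124, -0.001]
wrist_force: [1.1, -0.2, 0.0]
opening: -0.0
finger_force: 0.0
```

Call:
send_rows(
  rows=[
    {"tx": 8, "ty": 0, "tz": 0, "rx": 0, "ry": 0, "rz": 0},
    {"tx": 16, "ty": 0, "tz": 0, "rx": 0, "ry": 0, "rz": 0},
    {"tx": 24, "ty": 0, "tz": 0, "rx": 0, "ry": 0, "rz": 0},
    {"tx": 32, "ty": 0, "tz": 0, "rx": 0, "ry": 0, "rz": 0},
    {"tx": 40, "ty": 0, "tz": 0, "rx": 0, "ry": 0, "rz": 0},
    {"tx": 40, "ty": 0, "tz": 0, "rx": 0, "ry": 0, "rz": 0},
  ],
)

```text
t: 6.07
position: [505.2, -111.6, 101.9]
tool_rot: [-0.318, -3.121, -0.002]
wrist_force: [-0.8, 0.7, 0.1]
opening: 0.001
finger_force: 0.0
```

```bash
python3 - <<'E'
from h import *
save('wrist','w3.png')
o=r.observe();print(o['t'],o['position'],o['wrist_force'])
E
```

```text
6.1167 [ 506.43240602 -112.04122309  102.10095548] [ 0.50548466  0.31321635 -0.41392575]
```

View pics/w3.png

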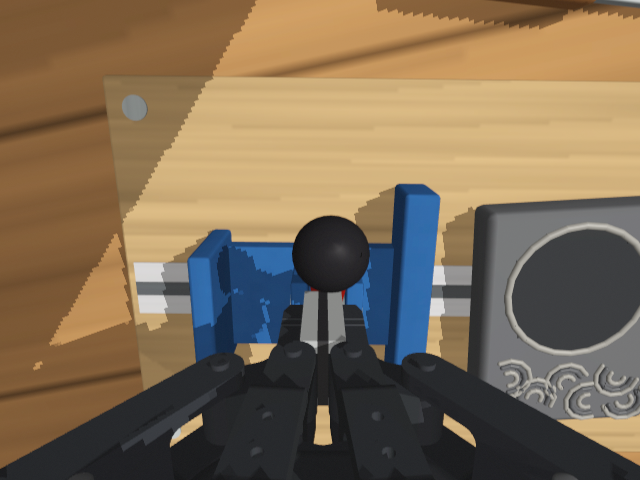

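The knob is now at (330,253), on the robot side of the fingers. Next I'll compute the lever angle.

```bash
cat >> h.py <<'E'
yaw=np.radians(-11.8);bx=np.array([np.cos(yaw),np.sin(yaw),0]);by=np.array([-np.sin(yaw),np.cos(yaw),0])
def lever(px,piv,n='wrist'):
    piv=np.array(piv,float);o,d=ray(n,px);p=o+d*(((piv-o)@by)/(d@by)) if 0 else None
    t=np.linspace(-.9,.9,181);P=[piv+90*(np.sin(a)*bx+np.cos(a)*np.array([0,0,1])) for a in t]
    e=[np.linalg.norm(proj(n,q)-px) for q in P];i=int(np.argmin(e));return t[i],e[i],P[i]
E
python3 - <<'E'
from h import *
for piv in [(530,-114,36),(526,-112,36),(524,-108,36)]: print(lever((330,253),piv))
E
```

```text
(np.float64(-0.65), np.float64(0.9952883025430429), array([ 476.6842487 , -102.86175925,  107.64754187]))
(np.float64(-0.6100000000000001), np.float64(4.033832535117574), array([ 475.53148527, -101.45657796,  109.76832161]))
(np.float64(-0.5800000000000001), np.float64(15.713173866336147), array([475.7201516 , -97.91381418, 111.28163849]))
```

Call:
send_rows(
  rows=[
    {"tx": -10, "ty": 0, "tz": 0, "rx": 0, "ry": 0, "rz": 0},
    {"tx": -15, "ty": 0, "tz": -30, "rx": 0, "ry": 0, "rz": 0},
    {"tx": -23, "ty": 0, "tz": -70, "rx": 0, "ry": 0, "rz": 0},
    {"tx": -23, "ty": -35, "tz": -70, "rx": 0, "ry": 0, "rz": 0},
    {"tx": -23, "ty": -70, "tz": -70, "rx": 0, "ry": 0, "rz": 0},
    {"tx": -23, "ty": -84, "tz": -70, "rx": 0, "ry": 0, "rz": 0},
    {"tx": -23, "ty": -84, "tz": -40, "rx": 0, "ry": 0, "rz": 0},
    {"tx": -23, "ty": -84, "tz": 0, "rx": 0, "ry": 0, "rz": 0},
    {"tx": -23, "ty": -84, "tz": 0, "rx": 0, "ry": 0, "rz": 0},
    {"tx": -23, "ty": -84, "tz": 0, "rx": 0, "ry": 0, "rz": 0},
  ],
)

```text
t: 6.95
position: [511.7, -198.2, 99.9]
tool_rot: [-0.318, -3.118, -0.006]
wrist_force: [0.4, 0.2, 0.7]
opening: -0.005
finger_force: 0.0
```

```bash
python3 - <<'E'
from h import *
save('wrist','w4.png')
o=r.observe();print(o['t'],o['position'],o['wrist_force'])
E
```

```text
7.0 [ 513.33775553 -199.06686694  102.07618629] [-1.08050531 -0.34901194 -0.02216833]
```

View pics/w4.png

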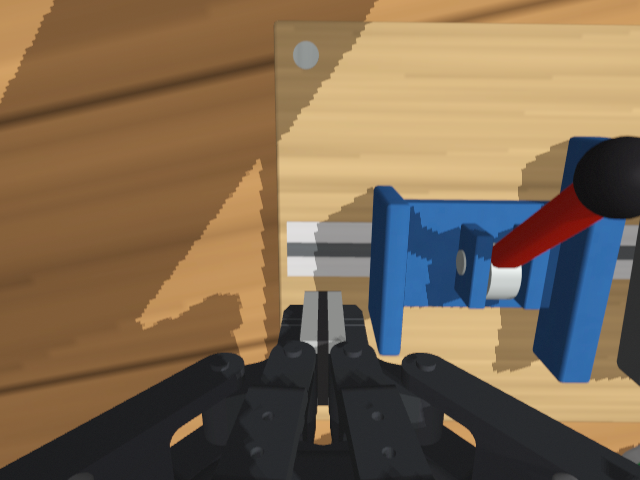

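The push plate is at (385,270), to the right of the fingertips at (323,300) with a clear gap. The lever has stayed leaning to the robot. I'll descend and push gently.

Call:
send_rows(
  rows=[
    {"tx": 0, "ty": 0, "tz": 20, "rx": 0, "ry": 0, "rz": 0},
    {"tx": 0, "ty": 0, "tz": 42, "rx": 0, "ry": 0, "rz": 0},
    {"tx": 0, "ty": 0, "tz": 42, "rx": 0, "ry": 0, "rz": 0},
    {"tx": 0, "ty": 3, "tz": 42, "rx": 0, "ry": 0, "rz": 0},
    {"tx": 0, "ty": 6, "tz": 42, "rx": 0, "ry": 0, "rz": 0},
    {"tx": 0, "ty": 9, "tz": 42, "rx": 0, "ry": 0, "rz": 0},
    {"tx": 0, "ty": 12, "tz": 42, "rx": 0, "ry": 0, "rz": 0},
    {"tx": 0, "ty": 14, "tz": 42, "rx": 0, "ry": 0, "rz": 0},
    {"tx": 0, "ty": 16, "tz": 42, "rx": 0, "ry": 0, "rz": 0},
    {"tx": 0, "ty": 18, "tz": 42, "rx": 0, "ry": 0, "rz": 0},
  ],
)

```text
t: 7.83
position: [518.1, -182.4, 61.0]
tool_rot: [0.318, 3.124, -0.002]
wrist_force: [-0.4, -1.5, 1.7]
opening: -0.001
finger_force: 1.1
```

Call:
send_rows(
  rows=[
    {"tx": 0, "ty": 2, "tz": 0, "rx": 0, "ry": 0, "rz": 0},
    {"tx": 0, "ty": 4, "tz": 0, "rx": 0, "ry": 0, "rz": 0},
    {"tx": 0, "ty": 6, "tz": 0, "rx": 0, "ry": 0, "rz": 0},
    {"tx": 0, "ty": 8, "tz": 0, "rx": 0, "ry": 0, "rz": 0},
    {"tx": 0, "ty": 10, "tz": 0, "rx": 0, "ry": 0, "rz": 0},
    {"tx": 0, "ty": 12, "tz": 0, "rx": 0, "ry": 0, "rz": 0},
    {"tx": 0, "ty": 14, "tz": 0, "rx": 0, "ry": 0, "rz": 0},
    {"tx": 0, "ty": 16, "tz": 0, "rx": 0, "ry": 0, "rz": 0},
    {"tx": 0, "ty": 18, "tz": 0, "rx": 0, "ry": 0, "rz": 0},
    {"tx": 0, "ty": 20, "tz": 0, "rx": 0, "ry": 0, "rz": 0},
  ],
)

```text
t: 8.67
position: [521.5, -162.2, 60.3]
tool_rot: [0.318, 3.125, -0.0]
wrist_force: [1.0, -6.7, -0.2]
opening: 0.001
finger_force: 3.5
```

```bash
python3 - <<'E'
from h import *
save('top','t1.png')
o=r.observe();print(o['t'],o['position'],o['wrist_force'])
a=cv2.imread('pics/t1.png')[200:340,290:500];cv2.imwrite('pics/t1c.png',cv2.resize(a,None,fx=3.6,fy=3.6,interpolation=cv2.INTER_CUBIC))
E
```

```text
8.7167 [ 521.51377778 -162.10684691   60.26656638] [ 1.92468988 -2.33776462  0.29787571]
```

View pics/t1c.png

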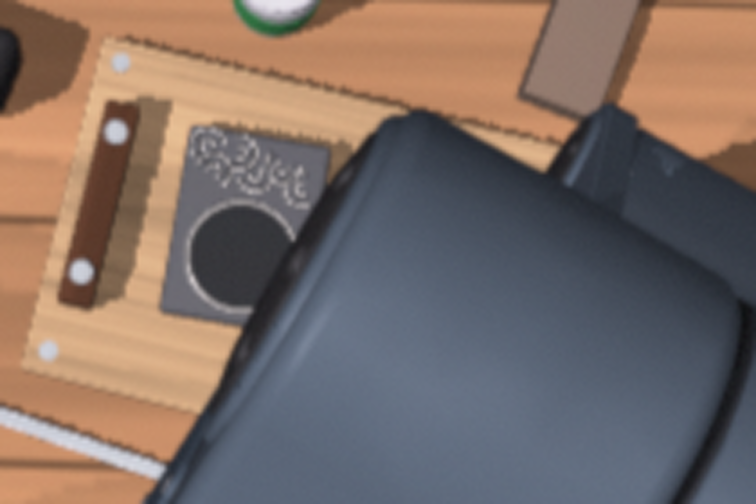

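The stone at crop (245,220) is not yet at the fence (100,205), with about 30 mm left. I'll keep pushing.

Call:
send_rows(
  rows=[
    {"tx": 0, "ty": 2, "tz": 0, "rx": 0, "ry": 0, "rz": 0},
    {"tx": 0, "ty": 4, "tz": 0, "rx": 0, "ry": 0, "rz": 0},
    {"tx": 0, "ty": 6, "tz": 0, "rx": 0, "ry": 0, "rz": 0},
    {"tx": 0, "ty": 8, "tz": 0, "rx": 0, "ry": 0, "rz": 0},
    {"tx": 0, "ty": 10, "tz": 0, "rx": 0, "ry": 0, "rz": 0},
    {"tx": 0, "ty": 12, "tz": 0, "rx": 0, "ry": 0, "rz": 0},
    {"tx": 0, "ty": 14, "tz": 0, "rx": 0, "ry": 0, "rz": 0},
    {"tx": 0, "ty": 16, "tz": 0, "rx": 0, "ry": 0, "rz": 0},
    {"tx": 0, "ty": 18, "tz": 0, "rx": 0, "ry": 0, "rz": 0},
    {"tx": 0, "ty": 20, "tz": 0, "rx": 0, "ry": 0, "rz": 0},
  ],
)

```text
t: 9.55
position: [525.5, -144.0, 60.3]
tool_rot: [0.317, 3.125, -0.003]
wrist_force: [-1.1, -7.2, -0.6]
opening: -0.002
finger_force: 3.5
```

```bash
python3 - <<'E'
from h import *
save('scene','s1.png')
o=r.observe();print(o['t'],o['position'],o['wrist_force'])
a=cv2.imread('pics/s1.png')[130:300,210:410];cv2.imwrite('pics/s1c.png',cv2.resize(a,None,fx=3.5,fy=3.5,interpolation=cv2.INTER_CUBIC))
E
```

```text
9.6 [ 525.55325665 -143.50217773   60.27370512] [-6.07971485e-04 -6.96638447e+00 -2.95821646e-01]
```

View pics/s1c.png

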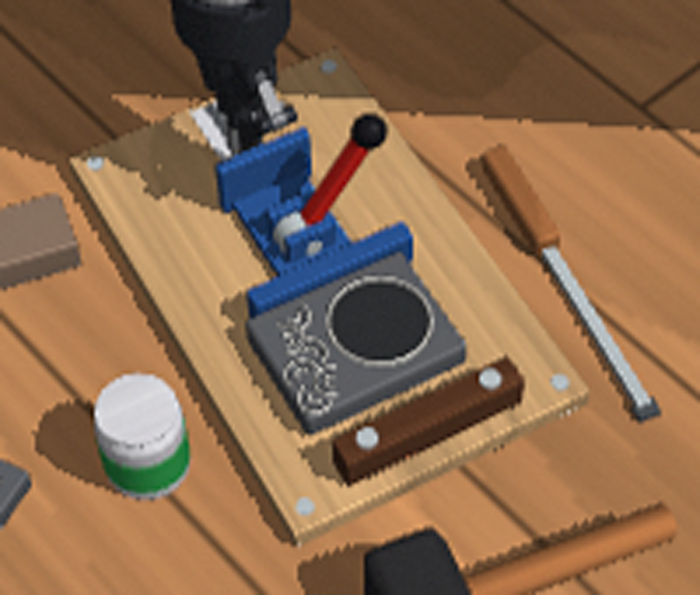

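The jaw at crop (330,270) now touches the stone (355,340), and a gap to the fence (430,420) remains. The bystanders are unmoved.

Call:
send_rows(
  rows=[
    {"tx": 0, "ty": 2, "tz": 0, "rx": 0, "ry": 0, "rz": 0},
    {"tx": 0, "ty": 3, "tz": 0, "rx": 0, "ry": 0, "rz": 0},
    {"tx": 0, "ty": 4, "tz": 0, "rx": 0, "ry": 0, "rz": 0},
    {"tx": 0, "ty": 5, "tz": 0, "rx": 0, "ry": 0, "rz": 0},
    {"tx": 0, "ty": 6, "tz": 0, "rx": 0, "ry": 0, "rz": 0},
    {"tx": 0, "ty": 7, "tz": 0, "rx": 0, "ry": 0, "rz": 0},
    {"tx": 0, "ty": 8, "tz": 0, "rx": 0, "ry": 0, "rz": 0},
    {"tx": 0, "ty": 9, "tz": 0, "rx": 0, "ry": 0, "rz": 0},
    {"tx": 0, "ty": 10, "tz": 0, "rx": 0, "ry": 0, "rz": 0},
    {"tx": 0, "ty": 11, "tz": 0, "rx": 0, "ry": 0, "rz": 0},
    {"tx": 0, "ty": 12, "tz": 0, "rx": 0, "ry": 0, "rz": 0},
  ],
)

```text
t: 10.52
position: [528.0, -132.3, 60.3]
tool_rot: [0.317, 3.125, -0.003]
wrist_force: [0.1, -7.6, -0.9]
opening: -0.001
finger_force: 3.4
```

```bash
python3 - <<'E'
from h import *
save('scene','s2.png')
o=r.observe();print(o['t'],o['position'],o['wrist_force'])
a=cv2.imread('pics/s2.png')[180:280,270:390];cv2.imwrite('pics/s2c.png',cv2.resize(a,None,fx=5,fy=5,interpolation=cv2.INTER_CUBIC))
E
```

```text
10.5667 [ 528.07891558 -132.03544845   60.29833957] [ 0.28542155 -6.58061336 -1.96946616]
```

View pics/s2c.png

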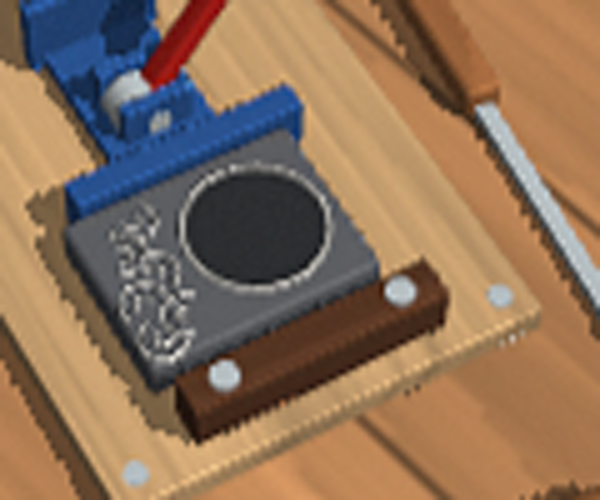

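The stone is close to the fence (crop (320,340)) and the last millimetres are hidden. I'll go in small steps and watch the force.

Call:
send_rows(
  rows=[
    {"tx": 0, "ty": 1, "tz": 0, "rx": 0, "ry": 0, "rz": 0},
    {"tx": 0, "ty": 2, "tz": 0, "rx": 0, "ry": 0, "rz": 0},
    {"tx": 0, "ty": 3, "tz": 0, "rx": 0, "ry": 0, "rz": 0},
    {"tx": 0, "ty": 4, "tz": 0, "rx": 0, "ry": 0, "rz": 0},
  ],
)

```text
t: 10.9
position: [528.8, -128.4, 60.3]
tool_rot: [0.317, 3.125, -0.003]
wrist_force: [0.1, -7.0, -0.7]
opening: 0.002
finger_force: 3.4
```

Call:
send_rows(
  rows=[
    {"tx": 0, "ty": 1, "tz": 0, "rx": 0, "ry": 0, "rz": 0},
    {"tx": 0, "ty": 2, "tz": 0, "rx": 0, "ry": 0, "rz": 0},
    {"tx": 0, "ty": 3, "tz": 0, "rx": 0, "ry": 0, "rz": 0},
  ],
)

```text
t: 11.15
position: [529.5, -125.4, 60.3]
tool_rot: [0.317, 3.125, -0.003]
wrist_force: [0.7, -7.0, -1.8]
opening: 0.0
finger_force: 3.4
```

Call:
send_rows(
  rows=[
    {"tx": 0, "ty": 1, "tz": 0, "rx": 0, "ry": 0, "rz": 0},
    {"tx": 0, "ty": 2, "tz": 0, "rx": 0, "ry": 0, "rz": 0},
    {"tx": 0, "ty": 3, "tz": 0, "rx": 0, "ry": 0, "rz": 0},
  ],
)

```text
t: 11.4
position: [530.1, -122.5, 60.3]
tool_rot: [0.317, 3.125, -0.003]
wrist_force: [0.4, -9.5, -0.5]
opening: -0.003
finger_force: 4.7
```

Call:
send_rows(
  rows=[
    {"tx": 0, "ty": 0.5, "tz": 0, "rx": 0, "ry": 0, "rz": 0},
    {"tx": 0, "ty": 1, "tz": 0, "rx": 0, "ry": 0, "rz": 0},
  ],
)

```text
t: 11.57
position: [530.2, -122.4, 60.3]
tool_rot: [0.315, 3.125, -0.006]
wrist_force: [-0.6, -11.4, -0.5]
opening: 0.001
finger_force: 6.1
```

Call:
send_rows(
  rows=[
    {"tx": 0, "ty": 0.5, "tz": 0, "rx": 0, "ry": 0, "rz": 0},
    {"tx": 0, "ty": 1, "tz": 0, "rx": 0, "ry": 0, "rz": 0},
    {"tx": 0, "ty": 1, "tz": 0, "rx": 0, "ry": 0, "rz": 0},
  ],
)

```text
t: 11.82
position: [530.2, -122.4, 60.3]
tool_rot: [0.315, 3.125, -0.007]
wrist_force: [-2.7, -13.7, -0.9]
opening: -0.001
finger_force: 7.1
```

Call:
send_rows(
  rows=[
    {"tx": 0, "ty": 1, "tz": 0, "rx": 0, "ry": 0, "rz": 0},
    {"tx": 0, "ty": 2, "tz": 0, "rx": 0, "ry": 0, "rz": 0},
    {"tx": 0, "ty": 3, "tz": 0, "rx": 0, "ry": 0, "rz": 0},
    {"tx": 0, "ty": 4, "tz": 0, "rx": 0, "ry": 0, "rz": 0},
    {"tx": 0, "ty": 4, "tz": 0, "rx": 0, "ry": 0, "rz": 0},
    {"tx": 0, "ty": 4, "tz": 0, "rx": 0, "ry": 0, "rz": 0},
  ],
)

```text
t: 12.32
position: [530.4, -122.1, 60.4]
tool_rot: [-0.311, -3.126, 0.015]
wrist_force: [-7.7, -27.4, -1.8]
opening: -0.001
finger_force: 14.0
```

```bash
python3 - <<'E'
from h import *
save('scene','s3.png')
o=r.observe();print(o['t'],o['position'],o['wrist_force'])
for n in ('scene',):
  for q,z in (('jaw',18),('stone',18),('fence_face',18)):
    for d in r.place_of(n,q)[:3]: print(q,np.round(d['location'],1),at_z(n,d['location'],z)@np.c_[bx,by])
a=cv2.imread('pics/s3.png')[180:280,270:390];cv2.imwrite('pics/s3c.png',cv2.resize(a,None,fx=5,fy=5,interpolation=cv2.INTER_CUBIC))
E
```

```text
12.3667 [ 530.40828463 -122.10418775   60.40864247] [ -6.66331572 -26.89866745  -0.60414954]
jaw [310.4 221.5] [541.95190973 114.2724141 ]
stone [466.  265.8] [300.48785963 390.36457624]
stone [313.1 233.7] [553.33489958 147.2551124 ]
stone [193.6 278.5] [838.54298053 118.91650914]
fence_face [329. 252.] [546.48184305 208.17150287]
fence_face [310.6 221.7] [541.82347609 115.00393591]
```

View pics/s3c.png

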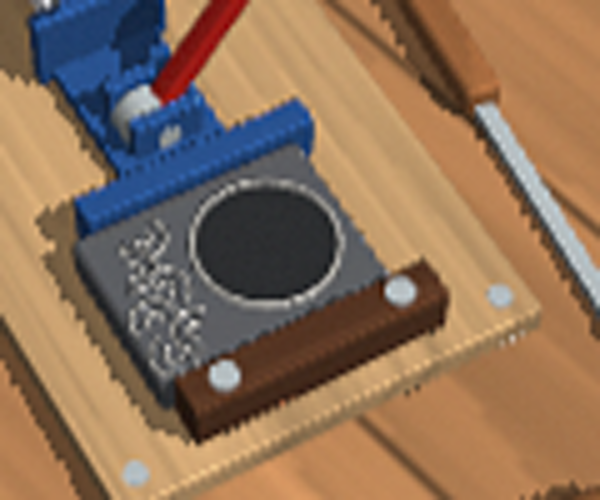

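The stone sits flush against jaw and fence at a steady 27 N. I'll back off and come round to the robot side of the lever.

Call:
send_rows(
  rows=[
    {"tx": 0, "ty": -8, "tz": 0, "rx": 0, "ry": 0, "rz": 0},
    {"tx": 0, "ty": -20, "tz": 0, "rx": 0, "ry": 0, "rz": 0},
    {"tx": 0, "ty": -22, "tz": -30, "rx": 0, "ry": 0, "rz": 0},
    {"tx": 0, "ty": -22, "tz": -65, "rx": 0, "ry": 0, "rz": 0},
    {"tx": 0, "ty": -22, "tz": -100, "rx": 0, "ry": 0, "rz": 0},
    {"tx": 33, "ty": -22, "tz": -100, "rx": 0, "ry": 0, "rz": 0},
    {"tx": 66, "ty": -22, "tz": -100, "rx": 0, "ry": 0, "rz": 0},
    {"tx": 99, "ty": -22, "tz": -100, "rx": 0, "ry": 0, "rz": 0},
    {"tx": 99, "ty": 10, "tz": -100, "rx": 0, "ry": 0, "rz": 0},
    {"tx": 99, "ty": 42, "tz": -100, "rx": 0, "ry": 0, "rz": 0},
    {"tx": 99, "ty": 68, "tz": -100, "rx": 0, "ry": 0, "rz": 0},
    {"tx": 99, "ty": 68, "tz": -100, "rx": 0, "ry": 0, "rz": 0},
  ],
)

```text
t: 13.52
position: [446.0, -24.6, 160.1]
tool_rot: [-0.312, -3.122, -0.004]
wrist_force: [-0.7, 0.2, 0.5]
opening: 0.002
finger_force: 0.0
```

Call:
send_rows(
  rows=[
    {"tx": 0, "ty": 0, "tz": 25, "rx": 0, "ry": 0, "rz": 0},
    {"tx": 0, "ty": 0, "tz": 58, "rx": 0, "ry": 0, "rz": 0},
    {"tx": 0, "ty": 0, "tz": 58, "rx": 0, "ry": 0, "rz": 0},
    {"tx": 0, "ty": 0, "tz": 58, "rx": 0, "ry": 0, "rz": 0},
  ],
)

```text
t: 13.85
position: [445.7, -28.2, 101.0]
tool_rot: [-0.317, -3.119, -0.003]
wrist_force: [-0.3, -0.3, 0.2]
opening: 0.001
finger_force: 0.0
```

```bash
python3 - <<'E'
from h import *
save('scene','s4.png')
o=r.observe();print(o['t'],o['position'],o['wrist_force'],o['position']@np.c_[bx,by])
for d in r.place_of('scene','lever_knob')[:2]: print(np.round(d['location'],1),d['confidence'],at_z('scene',d['location'],108)@np.c_[bx,by])
a=cv2.imread('pics/s4.png')[140:290,240:420];cv2.imwrite('pics/s4c.png',cv2.resize(a,None,fx=4,fy=4,interpolation=cv2.INTER_CUBIC))
E
```

```text
13.9 [446.93054006 -28.64143915 102.26063958] [ 0.4948761  -0.64372821  0.15230163] [443.34279194  63.35936014]
[321.2 176. ] 0.83 [488.60945161  71.75932208]
[283.1 176.6] 0.3 [564.45515738  30.23173606]
```

View pics/s4c.png

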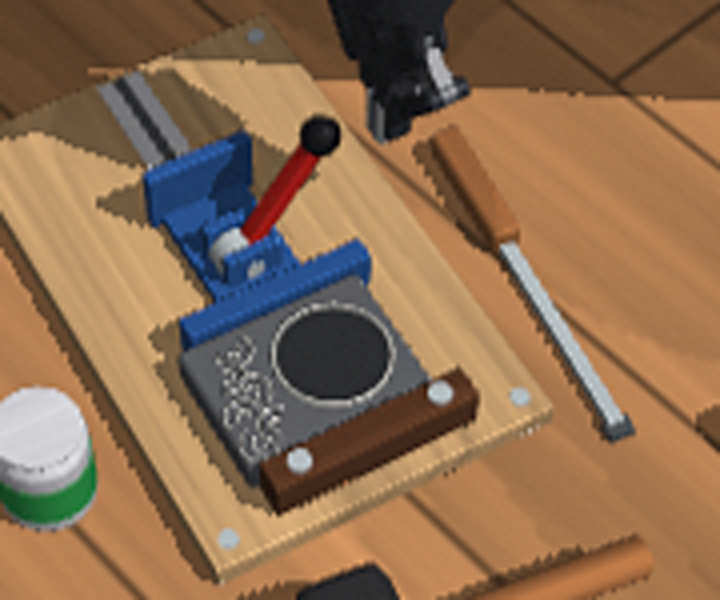

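The lever knob at crop (320,133) leans to the robot, the fingers at (400,110) are on its robot side, and the stone is still clamped. I'll push the lever back.

Call:
send_rows(
  rows=[
    {"tx": -9, "ty": 2, "tz": 0, "rx": 0, "ry": 0, "rz": 0},
    {"tx": -18, "ty": 2, "tz": 0, "rx": 0, "ry": 0, "rz": 0},
    {"tx": -27, "ty": 2, "tz": 0, "rx": 0, "ry": 0, "rz": 0},
    {"tx": -36, "ty": 2, "tz": 0, "rx": 0, "ry": 0, "rz": 0},
    {"tx": -45, "ty": 2, "tz": 0, "rx": 0, "ry": 0, "rz": 0},
    {"tx": -54, "ty": 2, "tz": 0, "rx": 0, "ry": 0, "rz": 0},
    {"tx": -63, "ty": 2, "tz": 0, "rx": 0, "ry": 0, "rz": 0},
    {"tx": -72, "ty": 2, "tz": 0, "rx": 0, "ry": 0, "rz": 0},
    {"tx": -81, "ty": 2, "tz": 0, "rx": 0, "ry": 0, "rz": 0},
    {"tx": -90, "ty": 2, "tz": 0, "rx": 0, "ry": 0, "rz": 0},
  ],
)

```text
t: 14.78
position: [536.9, -45.1, 102.1]
tool_rot: [-0.318, -3.124, -0.0]
wrist_force: [-2.1, -0.6, -0.4]
opening: -0.0
finger_force: 1.1
```

Call:
send_rows(
  rows=[
    {"tx": -8, "ty": 0, "tz": 0, "rx": 0, "ry": 0, "rz": 0},
    {"tx": -16, "ty": 0, "tz": 0, "rx": 0, "ry": 0, "rz": 0},
    {"tx": -24, "ty": 0, "tz": 0, "rx": 0, "ry": 0, "rz": 0},
    {"tx": -30, "ty": 0, "tz": 0, "rx": 0, "ry": 0, "rz": 0},
    {"tx": -35, "ty": 0, "tz": 0, "rx": 0, "ry": 0, "rz": 0},
    {"tx": -35, "ty": 0, "tz": 0, "rx": 0, "ry": 0, "rz": 0},
  ],
)

```text
t: 15.28
position: [572.6, -52.4, 102.3]
tool_rot: [0.318, 3.122, -0.0]
wrist_force: [-0.3, 0.1, 0.3]
opening: -0.002
finger_force: 0.0
```

Call:
send_rows(
  rows=[
    {"tx": 12, "ty": 0, "tz": 0, "rx": 0, "ry": 0, "rz": 0},
    {"tx": 20, "ty": 0, "tz": -30, "rx": 0, "ry": 0, "rz": 0},
    {"tx": 30, "ty": 0, "tz": -65, "rx": 0, "ry": 0, "rz": 0},
    {"tx": 55, "ty": 0, "tz": -90, "rx": 0, "ry": 0, "rz": 0},
    {"tx": 80, "ty": 0, "tz": -110, "rx": 0, "ry": 0, "rz": 0},
    {"tx": 80, "ty": 0, "tz": -120, "rx": 0, "ry": 0, "rz": 0},
    {"tx": 80, "ty": 0, "tz": -120, "rx": 0, "ry": 0, "rz": 0},
    {"tx": 80, "ty": 0, "tz": -120, "rx": 0, "ry": 0, "rz": 0},
  ],
)

```text
t: 15.95
position: [494.3, -36.5, 223.6]
tool_rot: [0.318, 3.119, -0.002]
wrist_force: [0.4, -0.0, -0.7]
opening: 0.003
finger_force: 0.0
```

```bash
python3 - <<'E'
from h import *
save('scene','s5.png')
o=r.observe();print(o['t'],o['position'],o['wrist_force'])
pv=542*bx+63.8*by+[0,0,36]
for n in ('scene','wrist'):
  if n=='wrist': r.get_image(n)
  for q in ('lever_knob','jaw','stone','fence_face'):
    for d in r.place_of(n,q)[:2]:
      if q=='lever_knob': print(n,q,d['location'],d['confidence'],lever(d['location'],pv,n)[:2])
      else: print(n,q,at_z(n,d['location'],18)@np.c_[bx,by])
a=cv2.imread('pics/s5.png')[140:290,240:420];cv2.imwrite('pics/s5c.png',cv2.resize(a,None,fx=4,fy=4,interpolation=cv2.INTER_CUBIC))
E
```

```text
16.0 [493.84272379 -36.38811418 222.68937416] [-0.79862199  0.16244053 -0.62163272]
scene lever_knob [276.2, 196.7] 0.58 (np.float64(0.7500000000000001), np.float64(1.999838576844044))
scene stone [547.70628207 150.48213476]
scene stone [304.03983144 394.77141465]
scene fence_face [541.96050707 204.96847847]
wrist jaw [540.10103048 111.55220997]
wrist stone [549.57867749 158.73623007]
wrist fence_face [540.71024481 202.43149484]
```

View pics/s5c.png

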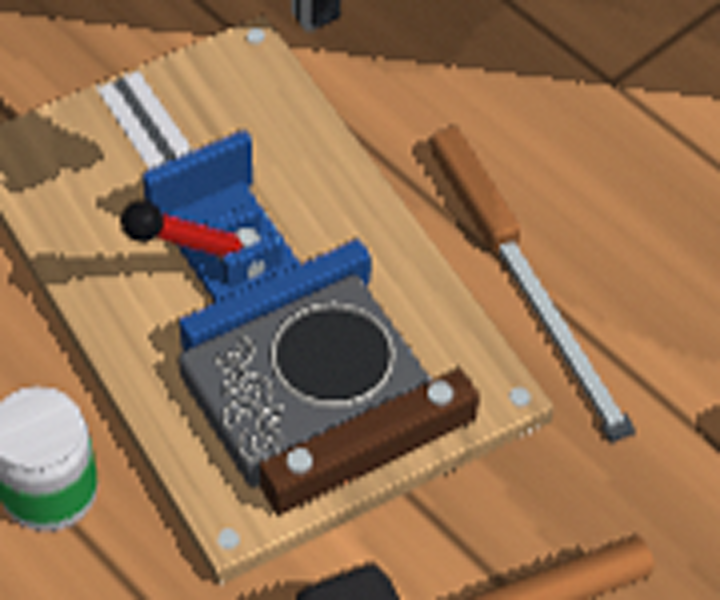

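The lever leans away at about 0.7 rad (knob at crop (140,220)), the stone is tight between jaw and fence, and the arm is clear. I'll hand it in.

```bash
python3 -c "
from h import *
print(r.sign_off())"
```

```text
the job is handed in; nothing more can be done
None
```

The job is handed in: the stone is clamped flush against the fence and the lever is locked back on its first side, with no sign in the pictures of a bystander moved; the sign-off returned no verdict.

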